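# Find the sound brass fitting by weight and hold it over the soldering hearth

### The job

One of the two identical-looking closed brass fittings standing on the bench was made up with the wrong, light core: lift each in turn to feel which is lighter, and stand the lighter one upright in the steel scrap tray. Then pick up the heavier, good one and finish while holding it upright and still, a few centimetres clear above the middle of the ceramic tile on the soldering hearth; do not put it down or let go. Do not topple either fitting, and leave the other things on the bench where they are.

Things in the scene. Friction and masses are not known exactly. Their poses are not given: they have to be found in the camera images.
- fitting_p: closed brass fitting standing upright: round foot 46 mm wide, 8 mm thick, then a plain round stem 28 mm wide (a 33 mm shoulder up to 14 mm), chamfered top at 70 mm. Origin: centre of the underside, z up the stem. One of a pair alike in looks; a core sealed inside is dense in one, light in the other, by at least 100 g (each weighs 0.18 to 0.53 kg in all). Which is which changes each time
- fitting_q: closed brass fitting standing upright: round foot 46 mm wide, 8 mm thick, then a plain round stem 28 mm wide (a 33 mm shoulder up to 14 mm), chamfered top at 70 mm. Origin: centre of the underside, z up the stem. One of a pair alike in looks; a core sealed inside is dense in one, light in the other, by at least 100 g (each weighs 0.18 to 0.53 kg in all). Which is which changes each time
- hearth: fixed soldering hearth: soot-black slab 260 x 170 x 20 mm, on it a firebrick 230 x 114 x 32 mm, on that in the middle a pale ceramic tile 110 x 100 x 10 mm (top 62 mm above the bench). Origin under the slab's centre, x along its length, z up. It and the tray may swap sides
- tile_top (a point): centre of the top face of the hearth's tile, 62 mm above the bench
- tray: fixed dark steel open scrap tray, 220 x 160 mm outside, walls 4 mm thick and 30 mm high, floor 4 mm above the bench. Origin under its centre, x along its length, z up. Loose scrap (a brass ring and a copper bar, up to 14 mm high) lies at its +x end, more than 50 mm beyond the centre; the rest is clear
- tray_clear (a point): point on the tray's inner floor, in the middle of its clear part (30 mm from the tray's centre towards its -x end), 4 mm above the bench
- flux_jar: loose white jar with steel cap, 56 mm wide, 65 mm tall; origin under its centre. Not to be disturbed
- sleeve: loose plain steel sleeve (tube), 52 mm outside, 38 mm bore, 30 mm tall, standing on end; origin under its centre. Not to be disturbed
- mould: loose soot-black open ingot mould, 120 x 50 x 30 mm; origin under its centre. Not to be disturbed
- brick_piece: loose broken piece of clay firebrick, 70 x 90 x 50 mm; origin under its centre. Not to be disturbed
Not all that is in view belongs to the job. What is shaped like the fitting_p but purple is not meant. Leave any red look-alike of the fitting_q alone.

How it is judged:
By the outcome, as a careful person would: the job done as asked, in the order asked, and still so for the second after the job is handed in, while the arm keeps its last pose, push and grip.
It also fails if it takes over 72 s, if anything falls off the work surface, if the arm or the gripper's body presses on something with over 40 N, if the wrist force passes 120 N, or if a joint passes its speed limit or range.

### The arm

A 7-joint arm with a two-finger parallel gripper is mounted at the origin on the work surface. World frame = base frame: x ahead of the robot, y to its left, z up, the work surface at z = 0. Lengths are in m, angles in rad, forces in N, time in s.
With the tool pointing down it reaches from about 0.4 to 0.85 m from the base axis. Payload 4.5 kg.
Tool frame: the origin (TCP) lies on the centre line of the jaws, within the pads' length; the fingertips stand r.tip_extent ahead of it and the grasp point (between the pads) is the TCP (r.tip_extent is the distance from the TCP to the fingertips, in m); z points along the fingers, y is the line along which they close (so a half turn about z gives the same grasp; the last joint's range is limited). The gripper opens to 88 mm and grips with 3 to 60 N. Pads are 18 mm wide; open, the fingers measure 123 mm over their backs; the gripper's body (75 mm by 187 mm) begins 45 mm behind the grasp point.
Start: joints at [-1.15, 0.689, -0.195, 1.565, 0.157, 0.902, -0.215], TCP at [0.236, 0.579, 0.258] pointing down, gripper open.
Joint ranges: [-3.01, 3.01], [-0.46, 2.08], [-1.47, 1.51], [0.13, 2.56], [-1, 4.14], [0.04, 2.09], [-2.66, 2.66]. Speed limits (rad/s): [2.57, 2.57, 3.14, 3.14, 3.14, 3.14, 3.14].

### API

Orientations are given as a unit quaternion [x, y, z, w].
In Python, from plant import sensors, vision, finish_job, r gives the robot as it stands. The module is installed in compiled form; this text tells all that it offers.
- The arm moves only by the tool step_arm, never from a script. Its argument "steps" is a list of rows, each a list of 2 entries, a list of its own where there are three numbers: the shift along the tool's x, y, z in cm, then the turn, a rotation vector about the tool's x, y, z in degrees. A call has 1 to 12 rows; each row shifts and turns the commanded pose from where the row before left it, along the tool's axes as they then stand; what a row does not reach is not made up. A row lasts 1/8 s, in which the tool goes at most 62.5 mm and 10.7 degrees, less where a joint would pass 70% of its speed; a pose out of reach is approached as far as the arm can. A call with a gripper value outside its range is refused whole. "claw" is the opening, from -1 (shut) to 1 (fully open), set as the call begins (left out, the last holds). The fingers move at their own pace and stop on an object; "grip_force" is the grip in N (left out, the last holds). Time passes only in rows, so rows that do not move let the fingers close. It gives the time, the measured TCP pose, the force, the opening and the grip force at its end, in the units of the state.
- sensors.get_state(): the state, without advancing time (a new reading comes with each control period).
- vision.snapshot(name): name is "side" or "top"; returns a dict with "img" (480x640x3 uint8, red, green, blue), "fx", "fy", "cx", "cy" (pixels), "position" and "rotation" of the camera in the world. Camera axes: x right, y down, z forward; pixel columns grow to the right and rows downward; lengths in m; the calibration is good to about 2 mm. A picture is of the moment at which its call begins. There is no depth.
- finish_job(): hands the job in; it is judged then, once.
The state is a dict: "clock": time; "q": joint angles; "qd": joint speeds; "joint_torque": joint torques, N m; "tool_pos": TCP position; "eef_rot": TCP orientation; "contact_force": force on the tool from outside, world axes, zero at the start; "moment": the same for the moment, N m; "opening": opening from 0.0 (shut) to 1.0 (fully open); "finger_force": force on a finger pad.
Only numpy, scipy, OpenCV 4.12 (cv2) and the standard library are available. Lean on these libraries where they do the work, as an engineer would, in place of code of your own. Each camera call takes 0.05 s, during which the arm holds its last target. There are 200 camera calls.

## Working session

There is one attempt and no reset: what is moved stays moved. The work goes in short steps, Python scripts to look and compute and a tool call to move; the robot and the scene stay as the last step left them, time stands still between calls to the robot, and variables do not carry over. Pictures are saved under pics/ and viewed, at most 10 in all, crops included, and the job is handed in when it is done.

Besides the shell and the picture viewer there is one more tool, called after "Call:" as name([rows], argument=value, ...), one row to a line, values as JSON. step_arm: Moves the arm, as the interface text tells. Its arguments: {"type":"object","properties":{"steps":{"type":"array"},"claw":{"type":"number"},"grip_force":{"type":"number"}},"required":["steps"]}

```bash
mkdir -p pics; cat > h.py <<'E'
import numpy as np, cv2
from plant import sensors, vision, finish_job, r
from scipy.spatial.transform import Rotation as R
def snap(n,f):
    s=vision.snapshot(n); cv2.imwrite(f'pics/{f}.png',s['img'][:,:,::-1]); 
    np.savez(f'pics/{f}.npz',**{k:np.asarray(v) for k,v in s.items()}); return s
def cast(s,u,v,z):
    d=np.asarray(s['rotation'])@np.array([(u-s['cx'])/s['fx'],(v-s['cy'])/s['fy'],1.]); p=np.asarray(s['position'])
    return p+d*(z-p[2])/d[2]
def proj(s,P):
    c=np.asarray(s['rotation']).T@(np.asarray(P)-np.asarray(s['position'])); return c[:2]/c[2]*[s['fx'],s['fy']]+[s['cx'],s['cy']]
E
python3 - <<'E'
from h import *
for n in('top','side'):
    s=snap(n,n+'0'); print(n,s['rotation'],s['position'],s['fx'])
st=sensors.get_state(); print(st,r.tip_extent); print(R.from_quat(st['eef_rot']).as_matrix().round(3))
E
```

```text
top [ 0.70434993 -0.70280755  0.06643539 -0.07442485] [ 0.33247772 -0.00535705  1.14544395] 528.6098817258627
side [ 0.87087792 -0.25315096  0.12242814 -0.4031099 ] [ 0.09271313 -0.66934341  0.74276961] 442.7430861620958
{'clock': 0.1, 'q': array([-1.15021179,  0.68990339, -0.19454669,  1.56623108,  0.15729512,
        0.90251354, -0.21512004]), 'qd': array([-1.48099231e-05, -1.83643850e-03, -1.27468434e-03, -4.23765175e-03,
       -5.80832230e-04,  1.33023440e-03, -4.36908769e-04]), 'joint_torque': array([-3.34271477e-03, -5.28500926e+01, -1.27184965e+00, -1.53839689e+01,
       -5.27312513e-02,  1.92580272e-03,  3.35993309e-05]), 'tool_pos': array([0.2355793 , 0.57832014, 0.25699122]), 'eef_rot': array([ 1.92153294e-01,  9.81364570e-01, -8.24432688e-04, -1.09367320e-04]), 'contact_force': array([ 0.15372681, -0.15386101, -0.20269388]), 'moment': array([-0.01468033,  0.00011038, -0.06508641]), 'finger_force': 0.0, 'opening': 0.9972815865543675} 0.019
[[-0.926  0.377 -0.001]
 [ 0.377  0.926 -0.002]
 [-0.    -0.002 -1.   ]]
```

View pics/top0.png

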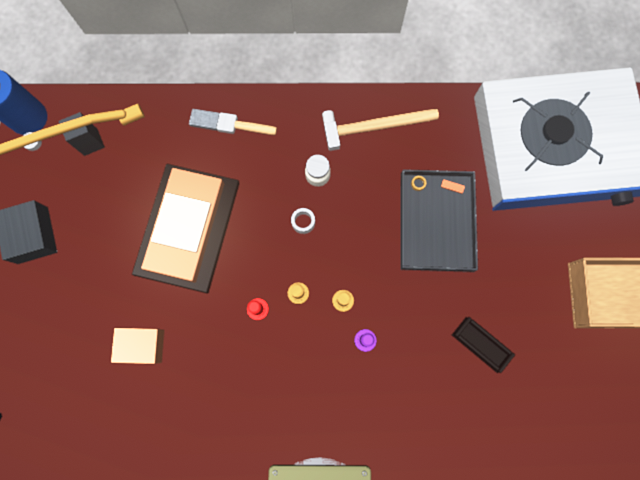

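View pics/side0.png

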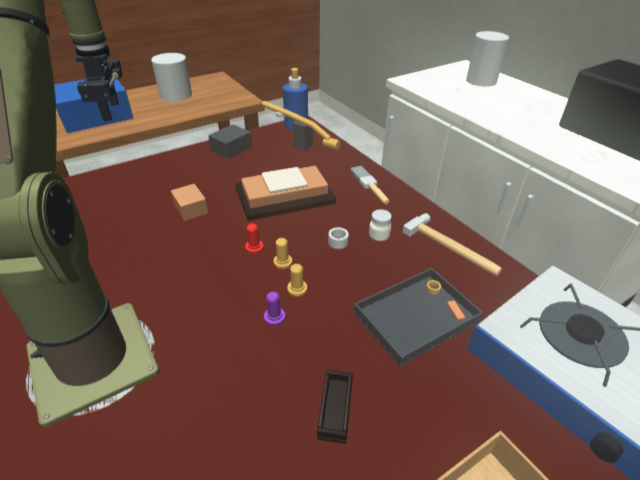

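Top view: two brass fittings at (298,293) and (343,301). The red one at (258,309) and the purple one at (366,340) are the excluded look-alikes. The tile is at (182,222), and the tray at (439,220) has its scrap at the upper end. The same fittings appear in the side view at (283,253) and (297,279). I'll confirm with a crop and measure.

```bash
cat > m.py <<'E'
from h import *
def fits(s):
    hsv=cv2.cvtColor(s['img'],cv2.COLOR_RGB2HSV); out=[]
    m=cv2.inRange(hsv,(15,120,90),(30,255,255)); m[:235]=0; m[:,:230]=0; m[:,400:]=0
    for c in cv2.findContours(m,0,1)[0]:
        if cv2.contourArea(c)>150:
            (u,v),rr=cv2.minEnclosingCircle(c); out.append((u,v,rr,cast(s,u+.0,v,.006).round(4)))
    return out
E
python3 - <<'E'
from m import *
s=dict(np.load('pics/top0.npz')); hsv=cv2.cvtColor(s['img'],cv2.COLOR_RGB2HSV)
for f in fits(s): print(f)
cv2.imwrite('pics/crop.png',cv2.resize(s['img'][250:380,220:400,::-1],None,fx=4,fy=4,interpolation=2))
# tile
m=cv2.inRange(hsv,(0,0,190),(180,60,255)); m[:,:130]=0;m[:,230:]=0;m[:180]=0;m[270:]=0
c=max(cv2.findContours(m,0,1)[0],key=cv2.contourArea);(q,w,a)=cv2.minAreaRect(c);print('tile',q,w,a,cast(s,*q,.062))
# tray: dark low-saturation pixels
m=cv2.inRange(hsv,(0,0,0),(180,110,110)); k=np.zeros_like(m);k[160:280,390:485]=m[160:280,390:485]
c=max(cv2.findContours(k,0,1)[0],key=cv2.contourArea);q,w,a=cv2.minAreaRect(c);print('tray',q,w,a,cast(s,*q,.03))
b=np.array([cast(s,*p,.03) for p in cv2.boxPoints((q,w,a))]);print(b.round(4))
for n,z in (('tile',.062),):pass
for n,(u,v,z) in dict(red=(258,309,0),purple=(366,340,0),sleeve=(303,220,.03),jar=(317,165,.065)).items(): print(n,cast(s,u,v,z).round(3))
E
```

```text
Traceback (most recent call last):
  File "m.py", line 7, in fits
    (u,v),rr=cv2.minEnclosingCircle(c); out.append((u,v,rr,cast(s,u+.0,v,.006).round(4)))
                                                           ~~~~^^^^^^^^^^^^^^^
  File "h.py", line 8, in cast
    d=np.asarray(s['rotation'])@np.array([(u-s['cx'])/s['fx'],(v-s['cy'])/s['fy'],1.]); p=np.asarray(s['position'])
      ~~~~~~~~~~~~~~~~~~~~~~~~~^~~~~~~~~~~~~~~~~~~~~~~~~~~~~~~~~~~~~~~~~~~~~~~~~~~~~~~
ValueError: matmul: Input operand 1 has a mismatch in its core dimension 0, with gufunc signature (n?,k),(k,m?)->(n?,m?) (size 3 is different from 4)
```

```bash
sed -i "s/np.asarray(s\['rotation'\])/R.from_quat(s['rotation']).as_matrix()/" h.py
cat > a.py <<'E'
from m import *
s=dict(np.load('pics/top0.npz')); hsv=cv2.cvtColor(s['img'],cv2.COLOR_RGB2HSV)
for f in fits(s): print(f)
cv2.imwrite('pics/crop.png',cv2.resize(s['img'][250:380,220:400,::-1],None,fx=4,fy=4,interpolation=2))
m=cv2.inRange(hsv,(0,0,190),(180,60,255)); m[:,:130]=0;m[:,230:]=0;m[:180]=0;m[270:]=0
c=max(cv2.findContours(m,0,1)[0],key=cv2.contourArea);(q,w,a)=cv2.minAreaRect(c);print('tile',q,w,a,cast(s,*q,.062))
m=cv2.inRange(hsv,(0,0,0),(180,110,110)); k=np.zeros_like(m);k[160:280,390:485]=m[160:280,390:485]
c=max(cv2.findContours(k,0,1)[0],key=cv2.contourArea);q,w,a=cv2.minAreaRect(c);print('tray',q,w,a,cast(s,*q,.03))
print(np.array([cast(s,*p,.03) for p in cv2.boxPoints((q,w,a))]).round(4))
for n,(u,v,z) in dict(red=(258,309,0),purple=(366,340,0),sleeve=(303,220,.03),jar=(317,165,.065)).items(): print(n,cast(s,u,v,z).round(3))
t=dict(np.load('pics/side0.npz'))
for u,v in((283,241),(297,267)): print('side top',cast(t,u,v,.07).round(3))
E
python3 a.py
```

```text
(342.72149658203125, 300.1416931152344, 10.933416366577148, array([ 0.4353, -0.0499,  0.006 ]))
(297.8333435058594, 292.8333435058594, 10.865433692932129, array([0.4508, 0.0468, 0.006 ]))
tile (180.1943817138672, 221.61920166015625) (47.43999481201172, 53.79999542236328) 16.260204315185547 [0.59510001 0.29454828 0.062     ]
tray (438.5, 220.0) (102.0, 77.0) 90.0 [ 0.60681068 -0.25743845  0.03      ]
[[ 0.7228 -0.1775  0.03  ]
 [ 0.7227 -0.3471  0.03  ]
 [ 0.4955 -0.3342  0.03  ]
 [ 0.4952 -0.1711  0.03  ]]
red [0.416 0.133 0.   ]
purple [ 0.351 -0.099  0.   ]
sleeve [0.607 0.036 0.03 ]
jar [0.72  0.006 0.065]
side top [0.455 0.043 0.07 ]
side top [ 0.438 -0.051  0.07 ]
```

View pics/crop.png

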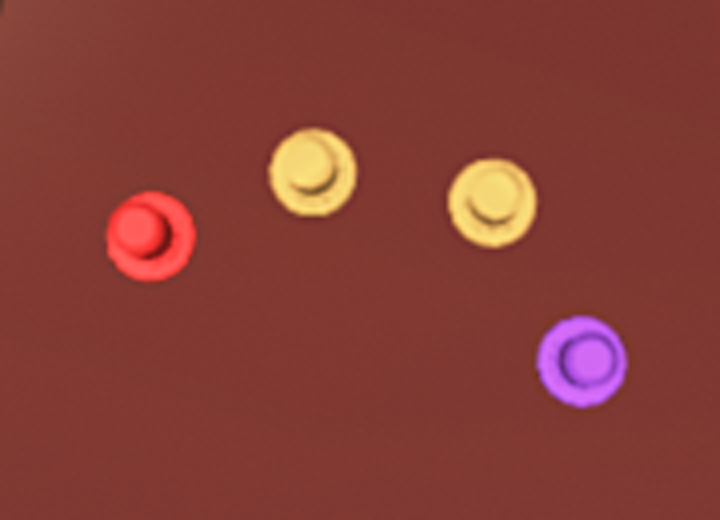

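Positions: left fitting A (0.451, 0.047), right fitting B (0.435, -0.050). I'll turn the tool so the jaws close along world x, clear of the neighbours, then approach A.

Call:
step_arm([
  [[0,0,0],[0,0,9.7]],
  [[0,0,0],[0,0,9.7]],
  [[0,0,0],[0,0,9.7]],
  [[0,0,0],[0,0,9.7]],
  [[0,0,0],[0,0,9.7]],
  [[0,0,0],[0,0,9.7]],
  [[0,0,0],[0,0,9.7]],
  [[-4.4,1.8,0],[0,0,0]],
  [[-4.4,1.8,0],[0,0,0]],
  [[-4.4,1.8,0],[0,0,0]],
  [[-4.4,1.8,0],[0,0,0]],
  [[-4.4,1.8,0],[0,0,0]],
], claw=0.3)

```text
clock: 1.6
tool_pos: [0.3258, 0.3572, 0.2576]
eef_rot: [0.707, 0.707, -0.0, 0.0]
contact_force: [0.0, -0.1, 0.1]
opening: 0.647
finger_force: 0.0
```

Call:
step_arm([
  [[-4.4,1.8,0],[0,0,0]],
  [[-4.4,1.8,0],[0,0,0]],
  [[-4.4,1.8,0],[0,0,0]],
  [[-4.4,1.8,1],[0,0,0]],
  [[-4.4,1.8,1],[0,0,0]],
  [[-4.4,1.8,1],[0,0,0]],
  [[-2,1,1],[0,0,0]],
  [[0,0,0],[0,0,0]],
  [[0,0,0],[0,0,0]],
])

```text
clock: 2.72
tool_pos: [0.4428, 0.0758, 0.2178]
eef_rot: [0.707, 0.707, 0.0, -0.0]
contact_force: [0.2, 0.3, -0.7]
opening: 0.651
finger_force: 0.0
```

Call:
step_arm([
  [[-1.5,0.4,0],[0,0,0]],
  [[-1.4,0.4,0],[0,0,0]],
  [[0,0,3],[0,0,0]],
  [[0,0,3],[0,0,0]],
  [[0,0,3],[0,0,0]],
  [[0,0,2],[0,0,0]],
  [[0,0,2],[0,0,0]],
  [[0,0,2],[0,0,0]],
  [[0,0,1.3],[0,0,0]],
  [[0,0,1],[0,0,0]],
  [[0,0,0],[0,0,0]],
  [[0,0,0],[0,0,0]],
])

```text
clock: 4.22
tool_pos: [0.4535, 0.0459, 0.0468]
eef_rot: [0.708, 0.707, -0.001, -0.001]
contact_force: [-0.3, -0.3, 0.0]
opening: 0.649
finger_force: 0.0
```

Call:
step_arm([
  [[0,0,0],[0,0,0]],
  [[0,0,0],[0,0,0]],
  [[0,0,0],[0,0,0]],
  [[0,0,0],[0,0,0]],
  [[0,0,0],[0,0,0]],
  [[0,0,0],[0,0,0]],
], claw=-1, grip_force=25)

```text
clock: 4.97
tool_pos: [0.4529, 0.0458, 0.0465]
eef_rot: [0.707, 0.707, -0.002, -0.001]
contact_force: [-1.3, 0.9, 4.5]
opening: 0.307
finger_force: 25.0
```

Call:
step_arm([
  [[0,0,-0.5],[0,0,0]],
  [[0,0,-1],[0,0,0]],
  [[0,0,-1],[0,0,0]],
  [[0,0,-1],[0,0,0]],
  [[0,0,-0.5],[0,0,0]],
  [[0,0,0],[0,0,0]],
  [[0,0,0],[0,0,0]],
  [[0,0,0],[0,0,0]],
  [[0,0,0],[0,0,0]],
  [[0,0,0],[0,0,0]],
  [[0,0,0],[0,0,0]],
])

```text
clock: 6.35
tool_pos: [0.4534, 0.0459, 0.0863]
eef_rot: [0.707, 0.707, -0.001, -0.001]
contact_force: [1.1, 0.4, -2.4]
opening: 0.311
finger_force: 25.0
```

```bash
cat > w.py <<'E'
from h import *
import sys
F=[];T=[]
for i in range(8):
    vision.snapshot('top'); st=sensors.get_state(); F.append(st['contact_force']);T.append(st['joint_torque'])
print(np.mean(F,0).round(2),np.std(F,0).round(2),np.mean(T,0).round(2),st['tool_pos'],st['opening'],st['finger_force'])
snap('side',sys.argv[1])
E
python3 w.py liftA
```

```text
[ 0.17 -0.3  -2.28] [0.74 0.33 0.6 ] [ 0.000e+00 -4.629e+01  1.460e+00 -2.740e+00 -1.000e-02  2.000e-02
  0.000e+00] [0.45338268 0.04587991 0.08635532] 0.3097597971076283 24.99564102734439
```

A weighs about 2.3 N (0.23 kg), so it's probably the light one. I'll set it back down and weigh B.

Call:
step_arm([
  [[0,0,1],[0,0,0]],
  [[0,0,1],[0,0,0]],
  [[0,0,1],[0,0,0]],
  [[0,0,0.5],[0,0,0]],
  [[0,0,0.3],[0,0,0]],
  [[0,0,0.2],[0,0,0]],
  [[0,0,0],[0,0,0]],
  [[0,0,0],[0,0,0]],
  [[0,0,0],[0,0,0]],
])

```text
clock: 7.92
tool_pos: [0.4533, 0.0458, 0.0465]
eef_rot: [0.707, 0.707, -0.001, -0.001]
contact_force: [-0.6, 0.4, 1.0]
opening: 0.303
finger_force: 25.0
```

Call:
step_arm([
  [[0,0,0],[0,0,0]],
  [[0,0,0],[0,0,0]],
  [[0,0,0],[0,0,0]],
  [[0,0,0],[0,0,0]],
], claw=0.3)

```text
clock: 8.43
tool_pos: [0.4532, 0.0458, 0.0463]
eef_rot: [0.708, 0.707, -0.001, -0.001]
contact_force: [0.2, 0.4, -0.3]
opening: 0.648
finger_force: 0.0
```

Call:
step_arm([
  [[0,0,-1],[0,0,0]],
  [[0,0,-2],[0,0,0]],
  [[0,0,-3],[0,0,0]],
  [[0,0,-2],[0,0,0]],
  [[-3,-0.6,0],[0,0,0]],
  [[-4,-0.6,0],[0,0,0]],
  [[-2.6,-0.6,0],[0,0,0]],
  [[0,0,0],[0,0,0]],
  [[0,0,0],[0,0,0]],
])

```text
clock: 9.55
tool_pos: [0.4359, -0.0491, 0.1267]
eef_rot: [0.707, 0.707, -0.001, -0.001]
contact_force: [0.5, -0.6, 0.2]
opening: 0.651
finger_force: 0.0
```

Call:
step_arm([
  [[0,0,2],[0,0,0]],
  [[0,0,2],[0,0,0]],
  [[0,0,2],[0,0,0]],
  [[0,0,1.2],[0,0,0]],
  [[0,0,0.8],[0,0,0]],
  [[0,0,0],[0,0,0]],
  [[0,0,0],[0,0,0]],
])

```text
clock: 10.42
tool_pos: [0.4409, -0.0499, 0.0513]
eef_rot: [0.707, 0.707, -0.004, -0.005]
contact_force: [0.3, -0.2, 1.1]
opening: 0.653
finger_force: 0.0
```

Call:
step_arm([
  [[0,0,0],[0,0,0]],
  [[0,0,0],[0,0,0]],
  [[0,0,0],[0,0,0]],
  [[0,0,0],[0,0,0]],
  [[0,0,0],[0,0,0]],
  [[0,0,0],[0,0,0]],
], claw=-1, grip_force=25)

```text
clock: 11.18
tool_pos: [0.4383, -0.0513, 0.0512]
eef_rot: [0.708, 0.707, -0.007, -0.007]
contact_force: [-5.7, -1.1, 5.0]
opening: 0.299
finger_force: 25.0
```

Call:
step_arm([
  [[0,0,-0.5],[0,0,0]],
  [[0,0,-1],[0,0,0]],
  [[0,0,-1],[0,0,0]],
  [[0,0,-1],[0,0,0]],
  [[0,0,-0.5],[0,0,0]],
  [[0,0,0],[0,0,0]],
  [[0,0,0],[0,0,0]],
  [[0,0,0],[0,0,0]],
  [[0,0,0],[0,0,0]],
  [[0,0,0],[0,0,0]],
  [[0,0,0],[0,0,0]],
])

```text
clock: 12.55
tool_pos: [0.4412, -0.0508, 0.0911]
eef_rot: [0.707, 0.707, -0.005, -0.005]
contact_force: [0.4, 0.7, -4.6]
opening: 0.301
finger_force: 25.0
```

```bash
python3 w.py liftB
```

```text
[-0.15 -0.06 -4.06] [0.34 0.21 0.67] [-0.00e+00 -4.65e+01  5.60e-01 -2.66e+00 -1.00e-02  6.00e-02  0.00e+00] [ 0.44127349 -0.05084197  0.09111559] 0.29841651272797565 24.983775554574095
```

View pics/liftB.png

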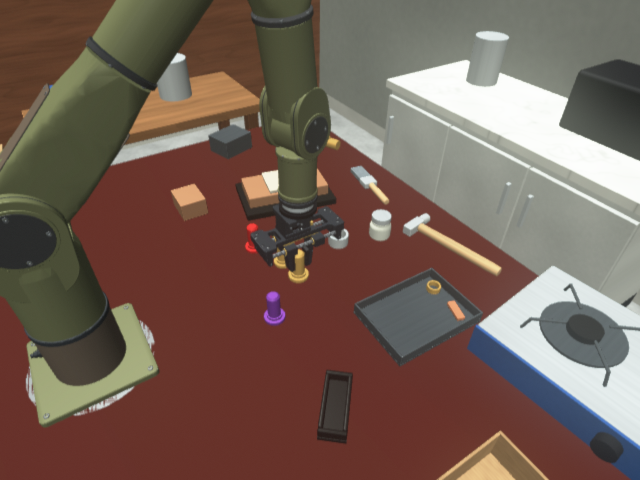

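The gripper holds a fitting at (298,268) and the neighbours are undisturbed. B weighs 4.1 N against A's 2.3 N, so B is the heavy (good) one and A goes in the tray. I'll set B down slightly farther out, because the arm is near its inner reach limit there.

Call:
step_arm([
  [[0,1,0],[0,0,0]],
  [[0,0.7,0],[0,0,0]],
  [[0,0,1],[0,0,0]],
  [[0,0,1],[0,0,0]],
  [[0,0,1],[0,0,0]],
  [[0,0,0.5],[0,0,0]],
  [[0,0,0],[0,0,0]],
  [[0,0,0],[0,0,0]],
])

```text
clock: 14.0
tool_pos: [0.4578, -0.0508, 0.056]
eef_rot: [0.707, 0.707, -0.005, -0.005]
contact_force: [-0.1, -0.4, -4.5]
opening: 0.305
finger_force: 25.0
```

Call:
step_arm([
  [[0,0,0.2],[0,0,0]],
  [[0,0,0.2],[0,0,0]],
  [[0,0,0.1],[0,0,0]],
  [[0,0,0],[0,0,0]],
  [[0,0,0],[0,0,0]],
])

```text
clock: 14.62
tool_pos: [0.4577, -0.0508, 0.0511]
eef_rot: [0.707, 0.707, -0.005, -0.005]
contact_force: [-1.4, -0.3, 2.0]
opening: 0.299
finger_force: 25.0
```

Contact is made. Release, correct the small tilt once up (about 0.8°), and go to A.

Call:
step_arm([
  [[0,0,0],[0,0,0]],
  [[0,0,0],[0,0,0]],
  [[0,0,0],[0,0,0]],
  [[0,0,0],[0,0,0]],
  [[0,0,-1],[0,0,0]],
  [[0,0,-2],[0,0,0]],
  [[0,0,-3],[0,0,0]],
  [[0,0,-2],[0,0,0]],
], claw=0.3)

```text
clock: 15.62
tool_pos: [0.459, -0.051, 0.1326]
eef_rot: [0.707, 0.707, -0.004, -0.005]
contact_force: [-1.0, -0.6, -0.4]
opening: 0.651
finger_force: 0.0
```

```bash
python3 - <<'E'
from h import *
st=sensors.get_state(); M=R.from_quat(st['eef_rot']).as_matrix()
T=R.from_matrix(np.array([[0,1,0],[1,0,0],[0,0,-1.]]).T.T)
print(np.degrees((R.from_matrix(M).inv()*T).as_rotvec()).round(2)); print(st['tool_pos'], st['q'].round(2))
print('to A tool cm',M.T@(np.array([.4525,.046,.127])-st['tool_pos'])*100)
snap('side','rel')
E
```

```text
[-0.73 -0.04 -0.06]
[ 0.45898781 -0.05099551  0.13258599] [ 0.1   0.72 -0.15  2.15  0.32  0.31 -0.31]
to A tool cm [ 9.69844446 -0.65219278  0.57364359]
```

Call:
step_arm([
  [[3,-0.2,0],[-0.7,0,0]],
  [[4,-0.2,0],[0,0,0]],
  [[2.7,-0.2,0.5],[0,0,0]],
  [[0,0,0],[0,0,0]],
  [[0,0,2],[0,0,0]],
  [[0,0,2],[0,0,0]],
  [[0,0,2],[0,0,0]],
  [[0,0,1],[0,0,0]],
  [[0,0,0.8],[0,0,0]],
  [[0,0,0],[0,0,0]],
  [[0,0,0],[0,0,0]],
])

```text
clock: 17.05
tool_pos: [0.453, 0.0461, 0.0484]
eef_rot: [0.708, 0.707, -0.0, -0.001]
contact_force: [-0.1, -0.1, -0.1]
opening: 0.651
finger_force: 0.0
```

Call:
step_arm([
  [[0,0,0],[0,0,0]],
  [[0,0,0],[0,0,0]],
  [[0,0,0],[0,0,0]],
  [[0,0,0],[0,0,0]],
  [[0,0,0],[0,0,0]],
  [[0,0,0],[0,0,0]],
], claw=-1, grip_force=25)

```text
clock: 17.8
tool_pos: [0.453, 0.0462, 0.0481]
eef_rot: [0.707, 0.707, -0.0, -0.001]
contact_force: [0.1, 0.9, 3.1]
opening: 0.311
finger_force: 25.0
```

Call:
step_arm([
  [[0,0,-0.5],[0,0,0]],
  [[0,0,-1],[0,0,0]],
  [[0,0,-2],[0,0,0]],
  [[0,0,-3],[0,0,0]],
  [[0,0,-3],[0,0,0]],
  [[0,0,-1.5],[0,0,0]],
  [[0,0,0],[0,0,0]],
  [[0,0,0],[0,0,0]],
])

```text
clock: 18.8
tool_pos: [0.4525, 0.0459, 0.1577]
eef_rot: [0.707, 0.707, -0.001, -0.001]
contact_force: [-0.2, -0.0, -2.9]
opening: 0.308
finger_force: 25.0
```

Call:
step_arm([
  [[-1.5,0.6,0],[0,0,0]],
  [[-3.2,1.3,0],[0,0,0]],
  [[-3.5,1.4,0],[0,0,0]],
  [[-3.5,1.5,0],[0,0,0]],
  [[-3.5,1.5,0],[0,0,0]],
  [[-3.5,1.5,0],[0,0,0]],
  [[-3.5,1.5,0],[0,0,0]],
  [[-3.5,1.5,0],[0,0,0]],
  [[-3,1.2,0],[0,0,0]],
  [[-1.5,0.5,0],[0,0,0]],
  [[0,0,0],[0,0,0]],
  [[0,0,0],[0,0,0]],
])

```text
clock: 20.3
tool_pos: [0.5772, -0.2538, 0.1571]
eef_rot: [0.707, 0.708, -0.0, -0.002]
contact_force: [0.4, -0.2, -2.6]
opening: 0.312
finger_force: 25.0
```

```bash
python3 - <<'E'
from h import *
s=snap('side','tray1')
# fitting base centre above tray; crop
cv2.imwrite('pics/tray1c.png',cv2.resize(s['img'][170:400,240:520,::-1],None,fx=2.5,fy=2.5))
print([proj(s,p).round(0) for p in ((.577,-.256,.004),(.607,-.257,.004),(.453,.046,.0),(.452,-.051,0))],sensors.get_state()['tool_pos'])
E
```

```text
[array([403., 322.]), array([414., 316.]), array([283., 262.]), array([303., 287.])] [ 0.57737951 -0.25374799  0.15727902]
```

View pics/tray1c.png

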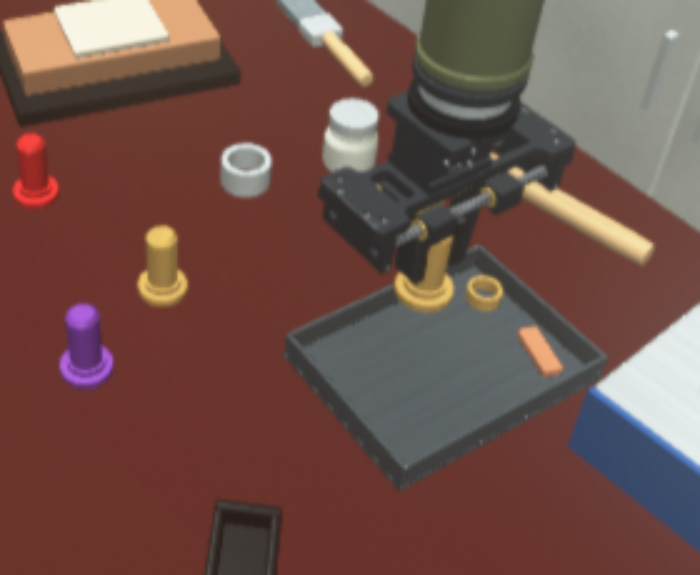

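B stands upright at crop (162,265). A is held above the tray, and its target projects to crop (407,380), which is in the clear part. Lowering.

Call:
step_arm([
  [[0,0,1],[0,0,0]],
  [[0,0,2],[0,0,0]],
  [[0,0,2.5],[0,0,0]],
  [[0,0,2],[0,0,0]],
  [[0,0,1.5],[0,0,0]],
  [[0,0,0.8],[0,0,0]],
  [[0,0,0.3],[0,0,0]],
  [[0,0,0.2],[0,0,0]],
  [[0,0,0.1],[0,0,0]],
  [[0,0,0.1],[0,0,0]],
  [[0,0,0],[0,0,0]],
  [[0,0,0],[0,0,0]],
])

```text
clock: 21.85
tool_pos: [0.5775, -0.256, 0.0526]
eef_rot: [0.707, 0.707, -0.0, -0.001]
contact_force: [0.1, -0.5, -2.6]
opening: 0.307
finger_force: 25.0
```

Call:
step_arm([
  [[0,0,0.1],[0,0,0]],
  [[0,0,0.1],[0,0,0]],
  [[0,0,0],[0,0,0]],
  [[0,0,0],[0,0,0]],
])

```text
clock: 22.35
tool_pos: [0.5776, -0.256, 0.0521]
eef_rot: [0.708, 0.707, -0.0, -0.001]
contact_force: [-3.4, 0.5, 10.3]
opening: 0.307
finger_force: 25.0
```

Call:
step_arm([
  [[0,0,0],[0,0,0]],
  [[0,0,0],[0,0,0]],
  [[0,0,0],[0,0,0]],
  [[0,0,0],[0,0,0]],
  [[0,0,-1],[0,0,0]],
  [[0,0,-2],[0,0,0]],
  [[0,0,-3],[0,0,0]],
  [[0,0,-3],[0,0,0]],
  [[0,0,-1],[0,0,0]],
  [[0,0,0],[0,0,0]],
], claw=0.3)

```text
clock: 23.6
tool_pos: [0.578, -0.2562, 0.1515]
eef_rot: [0.708, 0.707, -0.0, -0.0]
contact_force: [0.4, -0.2, -0.4]
opening: 0.654
finger_force: 0.0
```

Call:
step_arm([
  [[2.5,-1.5,0],[0,0,0]],
  [[3.5,-2,0],[0,0,0]],
  [[3.5,-2,0],[0,0,0]],
  [[3.5,-2,0],[0,0,0]],
  [[3.5,-2,0],[0,0,0]],
  [[2.5,-1.5,0],[0,0,0]],
  [[1.5,-1,0],[0,0,0]],
  [[0,0,0],[0,0,0]],
  [[0,0,0],[0,0,0]],
])

```text
clock: 24.72
tool_pos: [0.4582, -0.0517, 0.1505]
eef_rot: [0.708, 0.706, -0.001, -0.001]
contact_force: [1.0, -0.5, -0.8]
opening: 0.647
finger_force: 0.0
```

```bash
python3 - <<'E'
from h import *
s=snap('side','tray2'); snap('top','tray2t')
cv2.imwrite('pics/tray2c.png',cv2.resize(s['img'][170:400,240:520,::-1],None,fx=2.5,fy=2.5))
E
```

```text
(no output)
```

View pics/tray2c.png

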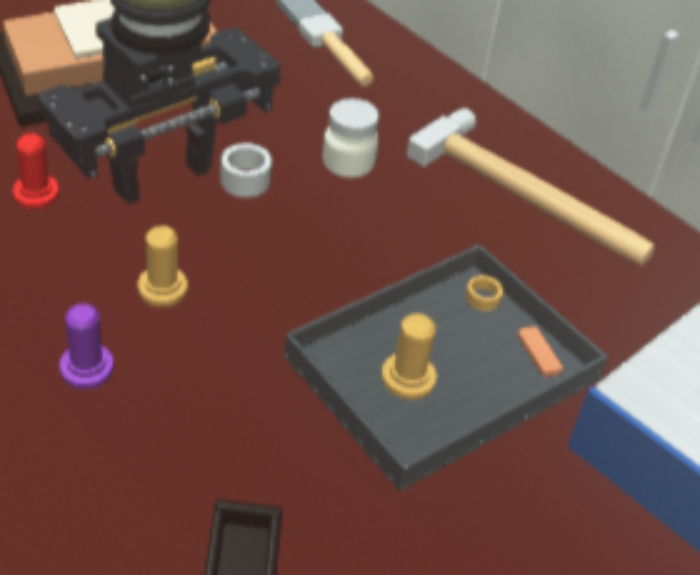

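A stands upright in the tray at crop (410,355), and B stands at (162,265) under the open jaws. Now grasping B.

Call:
step_arm([
  [[0,0,2],[0,0,0]],
  [[0,0,2],[0,0,0]],
  [[0,0,2],[0,0,0]],
  [[0,0,2],[0,0,0]],
  [[0,0,1.3],[0,0,0]],
  [[0,0,0.7],[0,0,0]],
  [[0,0,0],[0,0,0]],
  [[0,0,0],[0,0,0]],
])

```text
clock: 25.82
tool_pos: [0.4579, -0.0509, 0.0513]
eef_rot: [0.708, 0.707, -0.0, -0.001]
contact_force: [0.4, 0.4, -0.2]
opening: 0.652
finger_force: 0.0
```

Call:
step_arm([
  [[0,0,0],[0,0,0]],
  [[0,0,0],[0,0,0]],
  [[0,0,0],[0,0,0]],
  [[0,0,0],[0,0,0]],
  [[0,0,0],[0,0,0]],
  [[0,0,0],[0,0,0]],
], claw=-1, grip_force=30)

```text
clock: 26.58
tool_pos: [0.4574, -0.0509, 0.051]
eef_rot: [0.707, 0.707, -0.0, -0.001]
contact_force: [-0.8, -0.2, 4.0]
opening: 0.3
finger_force: 29.8
```

Call:
step_arm([
  [[0,0,-0.5],[0,0,0]],
  [[0,0,-1],[0,0,0]],
  [[0,0,-2],[0,0,0]],
  [[0,0,-3],[0,0,0]],
  [[0,0,-3],[0,0,0]],
  [[0,0,-3],[0,0,0]],
  [[0,0,-2],[0,0,0]],
  [[0,0,-0.5],[0,0,0]],
  [[0,0,0],[0,0,0]],
  [[0,0,0],[0,0,0]],
  [[0,0,0],[0,0,0]],
])

```text
clock: 27.95
tool_pos: [0.4575, -0.0509, 0.2002]
eef_rot: [0.707, 0.707, -0.001, -0.002]
contact_force: [0.0, 0.7, -5.4]
opening: 0.298
finger_force: 29.8
```

Call:
step_arm([
  [[1.5,0.7,0],[0,0,0]],
  [[3,1.2,0],[0,0,0]],
  [[3.5,1.4,0],[0,0,0]],
  [[3.5,1.4,0],[0,0,0]],
  [[3.5,1.4,0],[0,0,0]],
  [[3.5,1.4,0],[0,0,0]],
  [[3.5,1.4,0],[0,0,0]],
  [[3.5,1.4,0],[0,0,0]],
  [[3.5,1.4,0],[0,0,0]],
  [[3,1.2,0],[0,0,0]],
  [[2,0.8,0],[0,0,0]],
  [[0,0,0],[0,0,0]],
])

```text
clock: 29.45
tool_pos: [0.5942, 0.2928, 0.2002]
eef_rot: [0.706, 0.708, 0.0, -0.002]
contact_force: [-1.2, -1.1, -4.0]
opening: 0.299
finger_force: 29.8
```

Call:
step_arm([
  [[0.4,0,1],[0,0,0]],
  [[0,0,1.5],[0,0,0]],
  [[0,0,1.5],[0,0,0]],
  [[0,0,0.8],[0,0,0]],
  [[0,0,0.4],[0,0,0]],
  [[0,0,0],[0,0,0]],
  [[0,0,0],[0,0,0]],
  [[0,0,0],[0,0,0]],
])

```text
clock: 30.45
tool_pos: [0.5955, 0.2931, 0.1495]
eef_rot: [0.707, 0.707, 0.0, -0.001]
contact_force: [-0.4, -0.1, -4.7]
opening: 0.298
finger_force: 29.8
```

```bash
python3 - <<'E'
from h import *
s=snap('side','end'); st=sensors.get_state(); print(st['tool_pos'],st['eef_rot'],st['contact_force'],np.abs(st['qd']).max())
cv2.imwrite('pics/endc.png',cv2.resize(s['img'][110:390,190:500,::-1],None,fx=2,fy=2))
t=dict(np.load('pics/side0.npz')); hsv=cv2.cvtColor(t['img'],cv2.COLOR_RGB2HSV)
m=cv2.inRange(hsv,(0,0,200),(40,70,255)); k=np.zeros_like(m); k[160:200,255:315]=m[160:200,255:315]
c=max(cv2.findContours(k,0,1)[0],key=cv2.contourArea); b=cv2.approxPolyDP(c,3,True)[:,0]
P=np.array([cast(t,*p,.062) for p in b]); print(b.tolist(),P.round(3)); M=cv2.moments(c); print(cast(t,M['m10']/M['m00'],M['m01']/M['m00'],.062), (P.min(0)+P.max(0))/2)
E
```

```text
[0.59538358 0.29310731 0.14938357] [ 7.07458021e-01  7.06754845e-01  4.92225760e-05 -8.57184577e-04] [ 0.90509663 -0.38023904 -4.00485587] 0.0033521876850748887
[[306, 182], [297, 167], [262, 173], [270, 190]] [[0.64  0.244 0.062]
 [0.66  0.328 0.062]
 [0.556 0.352 0.062]
 [0.535 0.261 0.062]]
[0.59490005 0.2928579  0.062     ] [0.59731958 0.29792155 0.062     ]
```

View pics/endc.png

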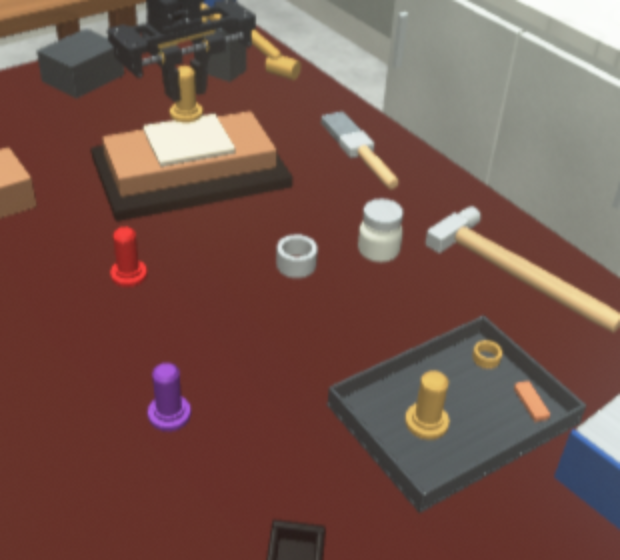

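The final view shows B held upright at crop (186,95), about 36 mm above the tile and centred by both views. A stands in the tray at (428,405), and everything else is where it was. Handing in.

```bash
python3 -c "
from plant import finish_job
print(finish_job())"
```

```text
the job is handed in; nothing more can be done
None
```

The job is handed in: the lighter fitting (about 0.23 kg) stands upright in the clear part of the scrap tray, and the heavier one (about 0.41 kg) is held upright and still about 36 mm above the middle of the tile, at about 30 s of the 72 s allowed.

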